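# Click the kiln controller's cone wheel to the carton on the firing sheet and start

## Robot

A 6-joint arm with a two-finger parallel gripper is mounted at the origin on a cart in front of the work surface, level with it; the furniture and walls round the work are solid. World frame = base frame: x ahead of the robot, y to its left, z up, the work surface at z = 0. Lengths are in m, angles in rad, forces in N, time in s.
With the tool pointing down it reaches from about 0.35 to 0.975 m from the base axis. Payload 4.9 kg.
Tool frame: the origin (TCP) lies at the very end of the fingers, on their centre line; the grasp point (between the pads) lies 19 mm behind it (manip.grasp_offset is the distance from the TCP to the grasp point, in m); z points along the fingers, y is the line along which they close (so a half turn about z gives the same grasp; the last joint's range is limited). The gripper opens to 85 mm and grips with 20 to 120 N. Pads are 22 mm wide; open, the fingers measure 114 mm over their backs; the gripper's body (76 mm by 85 mm) begins 54 mm behind the grasp point. The pads swing forward as they close: fully open they stand 13 mm farther back than shut.
Start: joints at [1.169, 0.053, 1.613, -0, 1.476, -0.119], TCP at [0.174, 0.6, 0.231] pointing down, gripper open.
Joint ranges: [-3.01, 3.01], [-1.01, 2.22], [0.06, 2.58], [-1.02, 4.17], [0.09, 2.62], [-3.14, 3.14]. Speed limits (rad/s): [2.57, 2.57, 3.14, 3.14, 3.14, 3.14].

## Interface

Orientations are given as a unit quaternion [w, x, y, z].
In Python, from plant import manip, eyes, job_done, models gives the robot as it stands.
- The arm moves only by the tool servo_tool, never from a script. Its argument "motion" is one flat list of numbers, 5 for each row, row after row: the opening, from -1 (shut) to 1 (fully open), then the shift along the tool's x, y, z normalised to -1 to 1, where 1 is 120 mm, then the turn about the tool's z normalised to -1 to 1, where 1 is 45 degrees. A call has 1 to 5 rows; each row is the pose to reach, as a shift and turn from the pose commanded when the call began, along the tool's axes at that moment; what a row does not reach only later rows make up. A row lasts 1/8 s, in which the tool goes at most 62.5 mm and 10.7 degrees, less where a joint would pass 70% of its speed; a pose out of reach is approached as far as the arm can. A call with a number of a shift or a turn outside -1 to 1 is refused whole. A call with a gripper value outside its range is refused whole. The fingers move at their own pace and stop on an object; the grip force is fixed at half the most. Time passes only in rows, so rows that repeat a pose let the fingers close. It gives the time, the measured TCP pose, the force, the opening and the grip force at its end, in the units of the state.
- manip.state(): the state, without advancing time (a new reading comes with each control period).
- eyes.grab_frame(name): name is "scene" or "top"; returns (picture, depth): 420x560x3 uint8, red, green, blue; 420x560 float32, m along the optical axis (not along the pixel's ray), 0 where there is no reading.
- eyes.camera_params(name): a dict with "fov_y" (degrees; the focal length in pixels is half the picture's height over the tangent of half this angle, whatever the lens; pixels are square), "cx", "cy" (the principal point, pixels), "pose" (4x4, takes a point from camera to world coordinates). Camera axes: x right, y up, looking along -z (the intrinsics and any distortion apply to the point x, -y, -z); pixel columns grow to the right and rows downward; lengths in m; the calibration is good to about 2 mm. A picture is of the moment at which its call begins. camera_params takes no time and is no camera call.
- job_done(): hands the job in; it is judged then, once.
Trained networks look in the newest picture that a camera, given by its name, has taken for a name from the list of things; names that differ only in an ending like _2 or _b are one class to them, and where a whole thing is asked for, a point or a joint stands for the part that bears it (a point fixed in the world has none). Each returns a list of dicts, best first, with "p" (0 to 1); they miss things now and then, are a little off and sometimes report something else, mostly with a low value. They report only what shows in the picture. A call takes as long as a camera call. They do not tell look-alikes from the thing itself.
- models.regions_of(camera, label): "mask" (420x560 bool, what is visible of it) and "pixel" ([column, row] in pixels, amid what is visible of it).
The state is a dict: "time": time; "joint_pos": joint angles; "joint_vel": joint speeds; "joint_efforts": joint torques, N m; "tool_pos": TCP position; "tool_rot": TCP orientation; "contact_force": force on the tool from outside, world axes, zero at the start; "ft_torque": the same for the moment, N m; "gripper_width": opening from 0.0 (shut) to 1.0 (fully open); "grasp_force": force on a finger pad.
Only numpy, scipy, OpenCV 4.12 (cv2) and the standard library are available. Lean on these libraries where they do the work, as an engineer would, in place of code of your own. Each camera call takes 0.05 s, during which the arm holds its last target. There are 200 camera calls.

## Task

Set the kiln controller for the carton of cones that lies on the white firing sheet: with a fingertip, flick the edge of the thumbwheel round click by click until the lobe of that carton's colour stands uppermost between the white pointers, and only then press the green start key right down and let it come up. Pick nothing up, and leave the cartons, mugs and jars where they stand.

Things in the scene. Friction and masses are not known exactly. Their poses are not given: they have to be found in the camera images.
- controller: the kiln controller, a grey metal box with a dark top panel, 150 x 204 x 62 mm, fixed; origin at the centre of its underside, x to its back (away from the robot, within some 20 degrees), y to its left, z up. The thumbwheel stands out of the left half of the panel, the green start key on the right half; a flat display (4 mm high) lies behind the key
- pointer (a point): the point between the two white pointer marks where the uppermost lobe of the thumbwheel has its outer end when it is clicked in: 32 mm above the panel, right above the wheel's axis (controller frame: x 0, y +48, z 94 mm)
- wheel_axis (a point): centre of the grey thumbwheel on its level axis, which runs along the controller's y, 54 mm above the worktop. The wheel is 20 mm wide; five coloured lobes 72 degrees apart stand out to 40 mm from the axis, each 7.5 mm thick along the rim and 16 mm proud of the knurled hub (radius 24 mm). The lobes next to the uppermost one end 28 mm lower than it
- wheel (a joint): turn of the thumbwheel (rad), endless both ways, growing as its top goes away from the robot (controller +x). It clicks in every 1.257 rad with one lobe uppermost. 0: white uppermost; 1.257 blue; 2.513 orange; 3.770 yellow; 5.027 (or -1.257) black; 6.283 white again. It starts at black (-1.257) or white (0)
- white_lobe (a point): middle of the outer end of the wheel's white lobe. About any lobe: a click takes about 2 to 3 N at its end; pushed past half-way, the wheel springs on into the next click. A closed fingertip (up to 30 mm thick) passing level across the wheel with its end 9 to 12 mm below the uppermost lobe's top carries that lobe on by one click before it slides off
- orange_lobe (a point): middle of the outer end of the wheel's orange lobe, 40 mm from the axis; this lobe stands for the cones in the carton with the orange band
- blue_lobe (a point): middle of the outer end of the wheel's blue lobe, 40 mm from the axis; this lobe stands for the cones in the carton with the blue band
- yellow_lobe (a point): middle of the outer end of the wheel's mustard yellow lobe, 40 mm from the axis; this lobe stands for the cones in the carton with the mustard yellow band
- start_key (a joint): travel of the green start key (m): 0 up, 0.006 fully down; pressed straight down, springs back, about 5 N at the bottom; it counts as pressed from 0.004
- start_key_top (a point): middle of the top of the green start key's round cap (28 mm across) when it is up: 22 mm above the panel, 84 mm above the worktop; its black round housing, 44 mm across, ends 10 mm below the cap's top
- firing_sheet: the firing sheet, a ruled white sheet of paper lying flat on the worktop to the left of the controller, 150 x 110 mm; origin at its middle. One of the three cartons lies on its middle, the other two lie to the right of the controller
- orange_carton (a point): centre of the small white carton of cones with the orange band, 47 x 86 mm and 31 mm high, 90 g, lying loose
- blue_carton (a point): centre of the small white carton of cones with the blue band, 47 x 86 mm and 31 mm high, 90 g, lying loose
- yellow_carton (a point): centre of the small white carton of cones with the mustard yellow band, 47 x 86 mm and 31 mm high, 90 g, lying loose
- mug: cream bisque mug behind the controller, 70 mm across, 90 mm high, loose; origin at the middle of its underside
- pink_mug: pinkish bisque mug behind the controller, 70 mm across, 90 mm high, loose; origin at the middle of its underside
- jar: white and beige glaze jar behind the controller on the right, 67 mm across, 83 mm high, loose; origin at the middle of its underside
Mind the look-alikes: they are no part of the job. Leave any brown look-alike of the part that bears orange_carton alone.

How it is judged:
On the way, in this order (a step that is already met when the one before it is completed fails the run):
1. the wheel is clicked in with the lobe of the sheet's carton uppermost, and the start key is still up (((horizontal distance between orange_carton and firing_sheet below 0.05 m and distance between orange_lobe and pointer below 0.006 m) or (horizontal distance between blue_carton and firing_sheet below 0.05 m and distance between blue_lobe and pointer below 0.006 m) or (horizontal distance between yellow_carton and firing_sheet below 0.05 m and distance between yellow_lobe and pointer below 0.006 m)) and velocity of joint wheel between -0.15 and 0.15 rad/s and value of joint start_key below 0.0015 m), for 0.3 s.
2. the start key is pressed down (((horizontal distance between orange_carton and firing_sheet below 0.05 m and distance between orange_lobe and pointer below 0.006 m) or (horizontal distance between blue_carton and firing_sheet below 0.05 m and distance between blue_lobe and pointer below 0.006 m) or (horizontal distance between yellow_carton and firing_sheet below 0.05 m and distance between yellow_lobe and pointer below 0.006 m)) and value of joint start_key above 0.004 m), for 0.05 s.
At the end, for the whole second after the job is handed in: The lobe of the colour of the carton on the firing sheet stands uppermost, its end within 6 mm of the pointer point, the wheel at rest; the start key has come up again (less than 1.5 mm down); no carton, mug or jar is more than 20 mm from where it was (all of step 1 and distance of each of orange_carton, blue_carton, yellow_carton, mug, pink_mug, jar from where it was at the start of the episode below 0.02 m); the robot touches nothing.
It fails at once if the start key is pressed while another lobe stands uppermost (value of joint start_key above 0.003 m and not ((horizontal distance between orange_carton and firing_sheet below 0.05 m and distance between orange_lobe and pointer below 0.006 m) or (horizontal distance between blue_carton and firing_sheet below 0.05 m and distance between blue_lobe and pointer below 0.006 m) or (horizontal distance between yellow_carton and firing_sheet below 0.05 m and distance between yellow_lobe and pointer below 0.006 m))).
It fails at once if a carton, mug or jar is picked up or shoved away (more than 20 mm) (distance of any of orange_carton, blue_carton, yellow_carton, mug, pink_mug, jar from where it was at the start of the episode above 0.02 m).
It also fails if it takes over 48 s, if anything falls off the work surface, if the arm or the gripper's body presses on something with over 40 N, if the wrist force passes 120 N, or if a joint passes its speed limit or range.

## Working session

There is one attempt and no reset: what is moved stays moved. The work goes in short steps, Python scripts to look and compute and a tool call to move; the robot and the scene stay as the last step left them, time stands still between calls to the robot, and variables do not carry over. Pictures are saved under pics/ and viewed, at most 10 in all, crops included, and the job is handed in when it is done.

Besides the shell and the picture viewer there is one more tool, called as a command line: name --argument value ..., lists and objects as JSON in quotes. servo_tool: Moves the arm, as the interface text tells. Its arguments: {"type":"object","properties":{"motion":{"type":"array","items":{"type":"number","minimum":-1,"maximum":1}}},"required":["motion"]}

```bash
mkdir -p pics; cat > h.py <<'E'
import numpy as np, cv2
from plant import manip, eyes, job_done, models
def world(cam,d,c,r):
    p=eyes.camera_params(cam); f=210/np.tan(np.radians(p["fov_y"])/2)
    c,r,d=map(np.asarray,(c,r,d))
    P=np.stack([(c-p["cx"])/f*d,-(r-p["cy"])/f*d,-d,np.ones_like(d)],-1)
    return (P@np.array(p["pose"]).T)[...,:3]
def cloud(cam,d):
    r,c=np.mgrid[:420,:560]; return world(cam,d.astype(float),c,r)
E
python3 - <<'E'
from h import *
ims=[]
for cam in("scene","top"):
    im,d=eyes.grab_frame(cam); np.savez(f"{cam}0.npz",im=im,d=d); ims.append(im)
    W=cloud(cam,d); print(cam,{k:v for k,v in eyes.camera_params(cam).items()})
    for n in ["controller","start_key","wheel","orange_carton","blue_carton","yellow_carton","firing_sheet","white_lobe"]:
        for x in models.regions_of(cam,n)[:3]:
            m=x["mask"]&(d>0); 
            if m.sum(): print(n,round(x["p"],2),np.round(x["pixel"]),m.sum(),np.round(np.median(W[m],0),3),'zmax',round(np.percentile(W[m][:,2],98),3))
    cv2.imwrite(f"pics/{cam}0.png",im[...,::-1])
print(manip.state())
E
```

```text
scene {'fov_y': 51.213582400181366, 'cx': 277.17892447373094, 'cy': 219.84991561082646, 'pose': array([[ 0.91083786,  0.29590119, -0.2877792 ,  0.23533046],
       [-0.41275617,  0.65732741, -0.63051806, -0.75688404],
       [ 0.00259411,  0.69308236,  0.72085374,  0.99020911],
       [ 0.        ,  0.        ,  0.        ,  1.        ]])}
controller 0.94 [263. 260.] 3830 [ 0.511 -0.08   0.062] zmax 0.083
start_key 0.47 [266. 267.] 61 [ 0.498 -0.098  0.084] zmax 0.088
wheel 0.45 [256. 243.] 220 [ 0.518 -0.006  0.069] zmax 0.094
orange_carton 0.87 [268. 203.] 440 [0.626 0.164 0.029] zmax 0.035
orange_carton 0.83 [227. 225.] 479 [0.473 0.123 0.03 ] zmax 0.035
orange_carton 0.72 [271. 335.] 714 [ 0.446 -0.265  0.03 ] zmax 0.035
blue_carton 0.6 [310. 320.] 680 [ 0.549 -0.261  0.03 ] zmax 0.034
blue_carton 0.47 [274. 339.] 793 [ 0.447 -0.266  0.03 ] zmax 0.035
blue_carton 0.22 [258. 240.] 220 [ 0.518 -0.006  0.069] zmax 0.094
yellow_carton 0.68 [222. 184.] 324 [0.525 0.296 0.03 ] zmax 0.035
firing_sheet 0.82 [233. 191.] 721 [0.515 0.306 0.001] zmax 0.006
firing_sheet 0.65 [264. 259.] 3817
[... 1265 characters left out ...]
joint_pos': array([ 1.16899432e+00,  5.26757767e-02,  1.61285486e+00,  1.73010936e-05,
        1.47601104e+00, -1.18981212e-01]), 'joint_vel': array([-0.00030995,  0.00031349,  0.00021059, -0.00077045,  0.0005591 ,
        0.00013504]), 'joint_efforts': array([ 1.93233274e-03, -3.93684733e+01, -3.70464349e+01, -7.84124040e-05,
        5.83704659e-04, -1.57739635e-05]), 'tool_pos': array([0.17439892, 0.60017319, 0.23134561]), 'tool_rot': array([-1.75842913e-06,  1.40940386e-01,  9.90018084e-01,  2.68492722e-05]), 'contact_force': array([-0.15247424,  0.66241723, -0.91314044]), 'ft_torque': array([-0.00791712, -0.00717742,  0.03144782]), 'grasp_force': 0.0, 'gripper_width': 1.0042078483634616}
```

```bash
python3 - <<'E'
from h import *
t=np.load("top0.npz")["im"];s=np.load("scene0.npz")["im"]
a=cv2.resize(t[140:340,120:420],(800,533),interpolation=cv2.INTER_CUBIC)
b=cv2.resize(s[150:370,170:370],(545,600),interpolation=cv2.INTER_CUBIC)
cv2.imwrite("pics/tc.png",a[...,::-1]);cv2.imwrite("pics/sc.png",b[...,::-1])
E
```

```text
(no output)
```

View pics/tc.png

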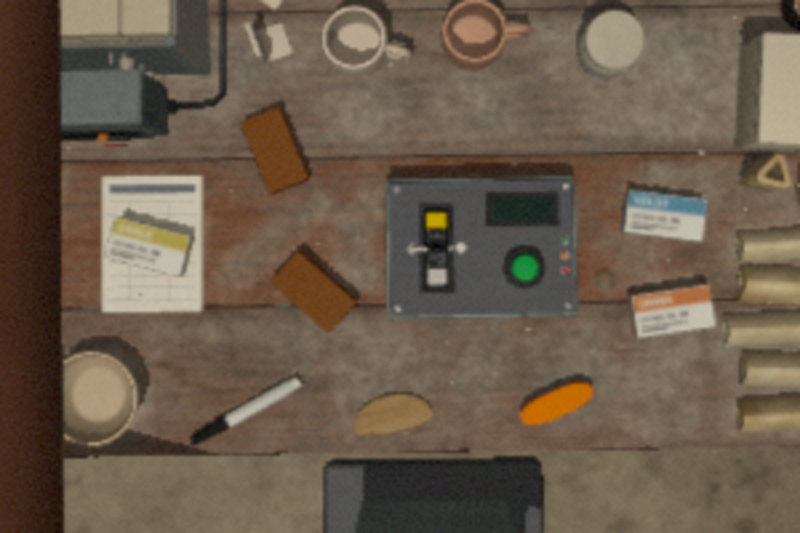

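View pics/sc.png

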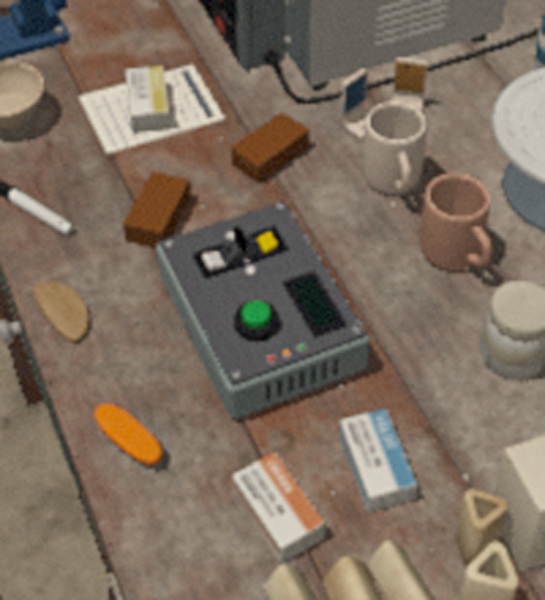

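```bash
python3 - <<'E'
from h import *
for cam in("scene","top"):
    z=np.load(cam+"0.npz");im,d=z["im"],z["d"];W=cloud(cam,d)
    near=(abs(W[...,0]-.52)<.14)&(abs(W[...,1]+.045)<.17)
    m=near&(W[...,2]>.052)&(W[...,2]<.1)&(d>0)
    n,l,st,ce=cv2.connectedComponentsWithStats(m.astype(np.uint8)); k=1+np.argmax(st[1:,4]); m=l==k
    print(cam,"rect",cv2.minAreaRect((W[m][:,:2]*1000).astype(np.float32)))
    h=cv2.cvtColor(im,cv2.COLOR_RGB2HSV).astype(int)
    g=near&(abs(h[...,0]-65)<15)&(h[...,1]>120)&(h[...,2]>60)&(W[...,2]>.079)&(W[...,2]<.09)
    print("key",g.sum(),W[g].mean(0).round(4),W[g].min(0).round(3),W[g].max(0).round(3))
    w=near&(W[...,2]>.087)&(d>0)&(W[...,1]>-.05)
    print("lobe top",w.sum(),W[w].mean(0).round(4),W[w].min(0).round(3),W[w].max(0).round(3))
    y=near&(abs(h[...,0]-26)<8)&(h[...,1]>150)&(h[...,2]>100)&(W[...,1]>-.06)&(W[...,2]>.05)
    print("yellow",y.sum(),W[y].mean(0).round(4))
E
```

```text
scene rect ((521.7708740234375, -52.665443420410156), (150.35243225097656, 205.25042724609375), 0.4228838384151459)
key 73 [ 0.4988 -0.0959  0.0838] [ 0.487 -0.108  0.079] [ 0.512 -0.082  0.088]
lobe top 19 [ 0.5208 -0.0046  0.0925] [ 0.518 -0.012  0.087] [0.525 0.004 0.096]
yellow 41 [ 0.5493 -0.0037  0.0674]
top rect ((521.4535522460938, -46.673561096191406), (149.54525756835938, 203.60264587402344), 0.43192097544670105)
key 69 [ 0.5    -0.0907  0.0835] [ 0.488 -0.104  0.079] [ 0.513 -0.079  0.09 ]
lobe top 41176 [0.532  0.0947 1.2793] [ 0.436 -0.006  0.088] [0.631 0.119 1.288]
yellow 46 [5.497e-01 2.000e-04 6.680e-02]
```

servo_tool --motion '[-1,-0.4,-0.33,0,-0.2,-1,-0.8,-0.66,0,-0.36,-1,-1,-0.82,0,-0.36,-1,-1,-0.82,0,-0.36]'

```text
time: 1.4
tool_pos: [0.2632, 0.471, 0.2315]
tool_rot: [0.0, 0.002, 1.0, 0.0]
contact_force: [0.8, 0.1, 0.2]
gripper_width: 0.145
grasp_force: 0.0
```

```bash
python3 - <<'E'
from h import *
for cam in("scene","top"):
    d=np.load(cam+"0.npz")["d"];W=cloud(cam,d)
    m=(abs(W[...,0]-.521)<.012)&(abs(W[...,1])<.045)&(W[...,2]<.12)&(W[...,2]>.065)
    P=W[m]*1000; print(cam,P[np.argsort(P[:,1])].round().astype(int).tolist())
E
```

```text
scene [[525, -42, 65], [510, -36, 66], [514, -26, 66], [516, -22, 65], [517, -20, 67], [526, -20, 66], [520, -19, 68], [529, -19, 68], [524, -18, 66], [525, -14, 65], [523, -14, 83], [511, -13, 67], [514, -13, 73], [523, -13, 86], [526, -13, 67], [529, -13, 74], [532, -12, 77], [520, -12, 74], [520, -12, 78], [521, -12, 86], [529, -12, 69], [521, -12, 82], [524, -12, 93], [523, -12, 76], [521, -12, 94], [527, -11, 78], [527, -11, 74], [517, -11, 66], [518, -11, 94], [518, -11, 90], [518, -11, 86], [514, -11, 67], [530, -11, 76], [524, -11, 87], [533, -11, 66], [521, -10, 88], [512, -10, 67], [518, -10, 73], [518, -10, 68], [518, -10, 77], [524, -10, 66], [512, -10, 71], [521, -10, 67], [527, -10, 68], [524, -9, 69], [516, -9, 72], [513, -9, 78], [513, -9, 74], [510, -9, 75], [522, -8, 94], [516, -8, 76], [519, -8, 78], [532, -7, 75], [511, -6, 77], [520, -6, 93], [514, -6, 79], [511, -6, 80], [529, -6, 76], [518, -5, 88], [518, -5, 80], [518, -4, 92], [518, -4, 83], [518, -3, 74], [521, -3, 93], [525, -3, 91], [531, -2, 75], [510, -1, 76], [523, -1, 94], [520, -1, 96], [520, -1, 91],
[... 1165 characters left out ...]
17, 2, 90], [520, 2, 97], [531, 4, 74], [529, 4, 83], [526, 4, 80], [515, 5, 74], [520, 5, 90], [517, 5, 88], [512, 5, 79], [523, 5, 100], [531, 7, 76], [529, 7, 72], [526, 7, 76], [523, 7, 92], [515, 7, 72], [520, 7, 90], [512, 7, 74], [517, 7, 92], [531, 10, 77], [529, 10, 76], [526, 10, 74], [517, 10, 70], [523, 10, 94], [520, 10, 96], [515, 10, 77], [512, 10, 73], [520, 13, 68], [515, 13, 67], [512, 13, 66], [529, 16, 66], [523, 16, 67], [520, 16, 68], [532, 18, 67], [529, 18, 66], [523, 19, 65], [520, 19, 68], [518, 19, 70], [523, 21, 65], [520, 24, 68], [518, 24, 65], [520, 27, 65], [523, 30, 65], [529, 33, 65], [515, 33, 70], [518, 33, 66], [518, 36, 67], [518, 44, 65], [512, 44, 66]]
```

servo_tool --motion '[-1,-0.26,-0.41,0,0,-1,-0.52,-0.82,0,0,-1,-0.63,-0.983,0,0]'

```text
time: 1.78
tool_pos: [0.3385, 0.3533, 0.2315]
tool_rot: [0.0, 0.001, 1.0, 0.0]
contact_force: [0.0, 1.2, 0.2]
gripper_width: 0.004
grasp_force: 0.0
```

servo_tool --motion '[-1,-0.26,-0.41,0,0,-1,-0.52,-0.82,0,0,-1,-0.63,-0.983,0,0]'

```text
time: 2.15
tool_pos: [0.4145, 0.2352, 0.2316]
tool_rot: [0.0, 0.001, 1.0, 0.0]
contact_force: [-0.1, 0.0, -1.2]
gripper_width: -0.002
grasp_force: 0.0
```

servo_tool --motion '[-1,-0.26,-0.41,0,0,-1,-0.52,-0.82,0,0,-1,-0.63,-0.983,0,0]'

```text
time: 2.52
tool_pos: [0.4904, 0.117, 0.2315]
tool_rot: [0.0, 0.001, 1.0, 0.0]
contact_force: [0.6, -0.1, -0.1]
gripper_width: 0.0
grasp_force: 0.0
```

servo_tool --motion '[-1,-0.26,-0.41,0,0,-1,-0.52,-0.82,0,0,-1,-0.63,-0.983,0,0,-1,-0.63,-0.983,0,0,-1,-0.63,-0.983,0,0]'

```text
time: 3.15
tool_pos: [0.5642, 0.0017, 0.2311]
tool_rot: [-0.0, -0.001, 1.0, 0.0]
contact_force: [-0.2, 1.0, 0.5]
gripper_width: -0.004
grasp_force: 0.0
```

servo_tool --motion '[-1,0,-0.01,0.4,0,-1,0,-0.02,0.8,0,-1,0,-0.02,0.9,0,-1,0,-0.02,0.9,0]'

```text
time: 3.65
tool_pos: [0.5642, -0.0011, 0.1234]
tool_rot: [-0.0, -0.001, 1.0, 0.0]
contact_force: [1.0, -0.1, -0.4]
gripper_width: -0.001
grasp_force: 0.0
```

servo_tool --motion '[-1,0,0,0.15,0,-1,0,0,0.33,0,-1,0,0,0.33,0,-1,0,0,0.33,0]'

```text
time: 4.15
tool_pos: [0.5654, -0.0022, 0.0849]
tool_rot: [0.001, 0.0, 1.0, -0.0]
contact_force: [-0.6, -0.1, 0.3]
gripper_width: -0.001
grasp_force: 0.0
```

servo_tool --motion '[-1,0,0,0.013,0,-1,0.1,0,0.013,0,-1,0.2,0,0.013,0,-1,0.3,0,0.013,0,-1,0.4,0,0.013,0]'

```text
time: 4.78
tool_pos: [0.5161, -0.0021, 0.0825]
tool_rot: [0.001, 0.0, 1.0, -0.0]
contact_force: [2.2, -0.8, -0.6]
gripper_width: 0.0
grasp_force: 0.6
```

servo_tool --motion '[-1,0.1,0,0,0,-1,0.2,0,0,0,-1,0.3,0,0,0,-1,0.4,0,0,0,-1,0.5,0,0,0]'

```text
time: 5.4
tool_pos: [0.4557, -0.0021, 0.0821]
tool_rot: [-0.0, 0.0, 1.0, -0.0]
contact_force: [0.3, -0.1, -0.8]
gripper_width: 0.003
grasp_force: 0.0
```

Raise clear and move towards the key side a little, then look.

servo_tool --motion '[-1,0,0,-0.3,0,-1,0,0,-0.5,0,-1,0,0,-0.5,0]'

```text
time: 5.78
tool_pos: [0.4578, -0.0023, 0.1444]
tool_rot: [0.002, 0.0, 1.0, -0.0]
contact_force: [0.4, 0.1, -0.2]
gripper_width: -0.001
grasp_force: 0.0
```

```bash
python3 - <<'E'
from h import *
s,d=eyes.grab_frame("scene");W=cloud("scene",d)
h=cv2.cvtColor(s,cv2.COLOR_RGB2HSV).astype(int)
y=(abs(W[...,0]-.52)<.1)&(abs(W[...,1])<.05)&(abs(h[...,0]-26)<8)&(h[...,1]>150)&(h[...,2]>100)&(W[...,2]>.05)
print("yellow",y.sum(),W[y].mean(0).round(4),W[y].max(0).round(4))
cv2.imwrite("pics/s1.png",cv2.resize(s[150:330,150:390],(800,600),interpolation=cv2.INTER_CUBIC)[...,::-1])
E
```

```text
yellow 21 [ 0.5196 -0.0055  0.0893] [0.522  0.0049 0.0957]
```

View pics/s1.png

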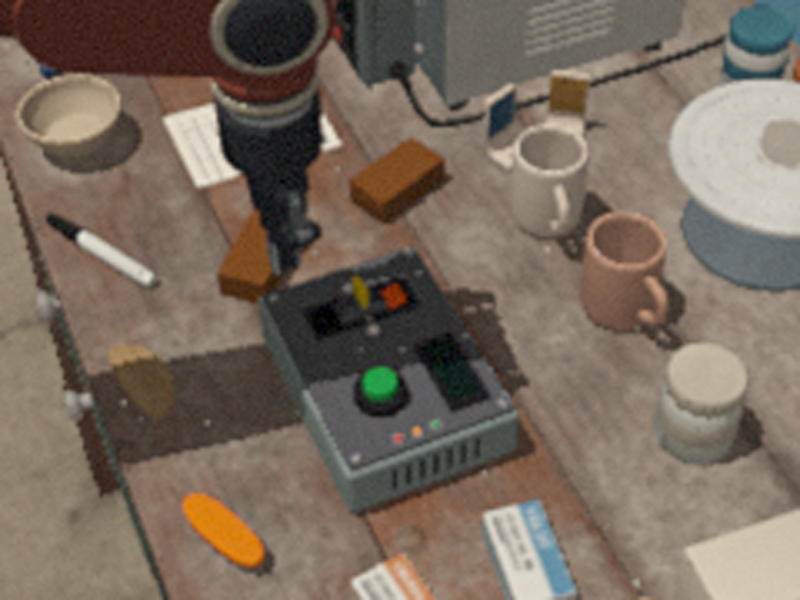

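The picture shows the yellow lobe uppermost at (361,291), with orange behind it (395,296) and black in front. The carton on the sheet is the mustard yellow one, so I'll go on to the green key.

servo_tool --motion '[-1,-0.17,-0.38,0,0,-1,-0.35,-0.76,0,0,-1,-0.35,-0.76,0,0,-1,-0.35,-0.76,0,0,-1,-0.35,-0.76,0,0]'

```text
time: 6.45
tool_pos: [0.4977, -0.0922, 0.1412]
tool_rot: [-0.001, -0.001, 1.0, 0.0]
contact_force: [0.7, -0.5, 0.2]
gripper_width: -0.006
grasp_force: 0.0
```

servo_tool --motion '[-1,0,0,0.2,0,-1,0,0,0.4,0,-1,0,0,0.4,0,-1,0,0,0.4,0]'

```text
time: 6.95
tool_pos: [0.4989, -0.0929, 0.095]
tool_rot: [0.001, -0.0, 1.0, -0.0]
contact_force: [-0.3, 1.3, 1.4]
gripper_width: -0.0
grasp_force: 0.0
```

Down 17 mm to the stop (z ≈ 0.078), in steps.

servo_tool --motion '[-1,0,0,0.07,0,-1,0,0,0.12,0,-1,0,0,0.145,0,-1,0,0,0.145,0,-1,0,0,0.145,0]'

```text
time: 7.58
tool_pos: [0.4993, -0.0934, 0.078]
tool_rot: [0.001, 0.0, 1.0, -0.0]
contact_force: [-0.5, 0.7, 5.7]
gripper_width: -0.007
grasp_force: 3.2
```

servo_tool --motion '[-1,0,0,0.012,0,-1,0,0,0.012,0,-1,0,0,0.012,0]'

```text
time: 7.95
tool_pos: [0.4994, -0.0935, 0.0779]
tool_rot: [0.0, 0.0, 1.0, -0.0]
contact_force: [-5.0, 1.7, 14.5]
gripper_width: -0.002
grasp_force: 6.8
```

servo_tool --motion '[-1,0,0,-0.2,0,-1,0,0,-0.5,0,-1,0,0,-0.8,0,-1,0,0,-0.8,0,-1,0,0,-0.8,0]'

```text
time: 8.57
tool_pos: [0.498, -0.0932, 0.1704]
tool_rot: [-0.001, 0.0, 1.0, 0.0]
contact_force: [-0.4, -0.4, -0.4]
gripper_width: -0.003
grasp_force: 0.0
```

```bash
python3 - <<'E'
from h import *
s,d=eyes.grab_frame("scene");W=cloud("scene",d)
h=cv2.cvtColor(s,cv2.COLOR_RGB2HSV).astype(int)
n=(abs(W[...,0]-.52)<.1)
y=n&(abs(W[...,1])<.05)&(abs(h[...,0]-26)<8)&(h[...,1]>150)&(W[...,2]>.05)
g=n&(abs(h[...,0]-65)<15)&(h[...,1]>120)&(abs(W[...,1]+.093)<.03)
for k,m in(("yellow",y),("key",g)): print(k,m.sum(),W[m].mean(0).round(4) if m.any() else None, W[m].max(0).round(4) if m.any() else None)
print(manip.state()["contact_force"])
cv2.imwrite("pics/s2.png",cv2.resize(s[150:330,150:390],(800,600),interpolation=cv2.INTER_CUBIC)[...,::-1])
E
```

```text
yellow 13 [5.16e-01 5.00e-04 8.62e-02] [0.5216 0.0059 0.0962]
key 135 [ 0.5108 -0.096   0.0777] [ 0.5705 -0.0641  0.0871]
[-0.17396165  0.50450798 -0.55692225]
```

View pics/s2.png

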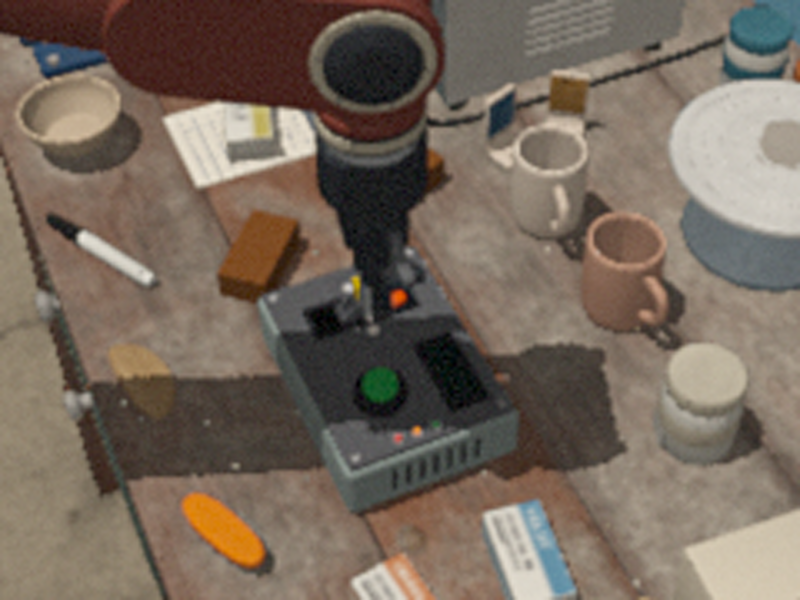

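The key bottomed out at 14.5 N and is up again at (380,385). The yellow lobe still stands uppermost at (357,288), nothing has been moved, and the arm is clear.

```bash
python3 -c "from plant import job_done; print(job_done())"
```

```text
the job is handed in; nothing more can be done
None
```

The wheel is set to mustard yellow, matching the carton on the firing sheet; I then pressed the start key fully down, let it come up and handed the job in, with no verdict returned.

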